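# Set out the cookie display

## Robot

A 6-joint arm with a two-finger parallel gripper is mounted at the origin on the work surface. World frame = base frame: x ahead of the robot, y to its left, z up, the work surface at z = 0. Lengths are in m, angles in rad, forces in N, time in s.
With the tool pointing down it reaches from about 0.35 to 0.8 m from the base axis. Payload 7.3 kg.
Tool frame: the origin (TCP) lies on the front face of the gripper's body, between the roots of the fingers; the fingertips stand 73 mm ahead of it and the grasp point (between the pads) lies 54 mm ahead of it; z points along the fingers, y is the line along which they close (so a half turn about z gives the same grasp; the last joint's range is limited). The gripper opens to 85 mm and grips with 20 to 120 N. Pads are 22 mm wide; open, the fingers measure 114 mm over their backs; the gripper's body (76 mm by 85 mm) begins 54 mm behind the grasp point. The pads swing forward as they close: fully open they stand 13 mm farther back than shut.
Start: joints at [0.993, 0.342, 1.524, -0, 1.275, -0.146], TCP at [0.22, 0.477, 0.304] pointing down, gripper open.
Joint ranges: [-2.53, 2.53], [-0.77, 2.02], [0.04, 2.7], [-1, 4.14], [0.28, 2.66], [-3.11, 3.11]. Speed limits (rad/s): [2.57, 2.57, 3.14, 3.14, 3.14, 3.14].

## Interface

Orientations are given as a unit quaternion [w, x, y, z].
In Python, from plant import state, capture, camera_model, close_job, recognise, cut_out, mark_of gives the robot as it stands.
- The arm moves only by the tool send_rows, never from a script. Its argument "series" is a list of rows, each an object with "dp": the shift along the tool's x, y, z in mm, a list of three; "angular": the turn, a rotation vector about the tool's x, y, z in degrees, a list of three; "fingers": the closure in counts, from 0 (fully open) to 255 (shut). In form: [{"dp": [x, y, z], "angular": [wx, wy, wz], "fingers": fingers}, ...]. A call has 1 to 12 rows; each row shifts and turns the commanded pose from where the row before left it, along the tool's axes as they then stand; what a row does not reach is not made up. A row lasts 1/8 s, in which the tool goes at most 62.5 mm and 10.7 degrees, less where a joint would pass 70% of its speed; a pose out of reach is approached as far as the arm can. A call is refused whole if a number of a shift passes 62.5 or a number of a turn 10.7, either way. A call with a gripper value outside its range is refused whole. The fingers move at their own pace and stop on an object; the grip force is fixed at half the most. Time passes only in rows, so rows that do not move let the fingers close. It gives the time, the measured TCP pose, the force, the opening and the grip force at its end, in the units of the state.
- state(): the state, without advancing time (a new reading comes with each control period).
- capture(name): name is "side" or "top"; returns the picture (384x512x3 uint8, red, green, blue); there is no depth.
- camera_model(name): a dict with "fx", "fy", "cx", "cy" (pixels), "distortion" ([k1, k2, p1, p2, k3] as OpenCV has them; the pictures are not rectified), "pose" (4x4, takes a point from camera to world coordinates). Camera axes: x right, y up, looking along -z (the intrinsics and any distortion apply to the point x, -y, -z); pixel columns grow to the right and rows downward; lengths in m; the calibration is good to about 2 mm. A picture is of the moment at which its call begins. camera_model takes no time and is no camera call.
- close_job(): hands the job in; it is judged then, once.
Trained networks look in the newest picture that a camera, given by its name, has taken for a name from the list of things; names that differ only in an ending like _2 or _b are one class to them, and where a whole thing is asked for, a point or a joint stands for the part that bears it (a point fixed in the world has none). Each returns a list of dicts, best first, with "conf" (0 to 1); they miss things now and then, are a little off and sometimes report something else, mostly with a low value. They report only what shows in the picture. A call takes as long as a camera call.
- recognise(camera, label): "centre" ([x, y, z] in m, in world coordinates, good to about 4 mm: the middle of the surface that is visible of it).
- cut_out(camera, label): "region" (384x512 bool, what is visible of it).
- mark_of(camera, label): "centre" ([x, y, z] in m, in world coordinates, good to about 4 mm: a listed point, or the origin of a listed thing).
The state is a dict: "clock": time; "joint_positions": joint angles; "dq": joint speeds; "joint_torque": joint torques, N m; "position": TCP position; "tcp_rot": TCP orientation; "contact_force": force on the tool from outside, world axes, zero at the start; "torque": the same for the moment, N m; "opening": finger opening in m; "grip_force": force on a finger pad.
Only numpy, scipy, OpenCV 4.12 (cv2) and the standard library are available. Lean on these libraries where they do the work, as an engineer would, in place of code of your own. Each camera call takes 0.05 s, during which the arm holds its last target. There are 200 camera calls.

## Task

Set out the cookies for the counter display: lay each of the four cookies that lie loose among the boards (large round, small round, square, long finger; not those in the display row or the tub) flat, right side up, in the middle of the wooden board whose outline has its shape and size, with the square and the finger lined up with their outlines. The small round one was put on the wrong board, so that board has to be freed for its own cookie. Leave the little glass jar and the tin standing where they are.

Things in the scene. Friction and masses are not known exactly. Their poses are not given: they have to be found in the camera images.
- cookie_large_round: The large round chocolate chip cookie, rigid, 64 mm in diameter, 18 mm thick, 60 g nominal; lies flat on the counter; its origin is the centre of its underside, z up.
- cookie_small_round: The small round chocolate chip cookie, rigid, 42 mm in diameter, 18 mm thick, 30 g nominal; starts lying flat on the board of the large round cookie, where it does not belong; its origin is the centre of its underside, z up.
- cookie_square: The square chocolate chip cookie, rigid, 52 x 52 mm, 18 mm thick, 50 g nominal; lies flat on the counter; its origin is the centre of its underside, z up, x and y parallel to its sides.
- cookie_finger: The long finger-shaped chocolate chip cookie, rigid, 84 mm long (along its x axis), 28 mm wide (y), 18 mm thick, 40 g nominal; lies flat on the counter; its origin is the centre of its underside, z up.
- board_large_round: One of four equal square serving boards of light wood, 96 x 96 mm and 12 mm thick, fixed to the counter, lying flat; the outline burnt as a thin dark line into its top, centred, is a circle of 72 mm diameter, for the large round cookie. Origin at the centre of the board's underside, so its top is at 12 mm above the origin; x and y run parallel to its sides.
- board_small_round: One of four equal square serving boards of light wood, 96 x 96 mm and 12 mm thick, fixed to the counter, lying flat; the outline burnt as a thin dark line into its top, centred, is a circle of 50 mm diameter, for the small round cookie. Origin at the centre of the board's underside, so its top is at 12 mm above the origin; x and y run parallel to its sides.
- board_square: One of four equal square serving boards of light wood, 96 x 96 mm and 12 mm thick, fixed to the counter, lying flat; the outline burnt as a thin dark line into its top, centred, is a square of 60 mm, for the square cookie. Origin at the centre of the board's underside, so its top is at 12 mm above the origin; x and y run parallel to its sides, and the outline's sides too.
- board_finger: One of four equal square serving boards of light wood, 96 x 96 mm and 12 mm thick, fixed to the counter, lying flat; the outline burnt as a thin dark line into its top, centred, is a rectangle of 88 x 36 mm, for the finger cookie. Origin at the centre of the board's underside, so its top is at 12 mm above the origin; x and y run parallel to its sides, and the rectangle's long sides run along x.
- jar: Bystander: a small amber glass jar with a white cap, 38 mm in diameter and 46 mm high, standing loose among the boards; origin at the centre of its underside.
- tin: Bystander: a small round metal tin, 44 mm in diameter and 35 mm high, standing loose among the boards; origin at the centre of its underside.

How it is judged:
By the outcome, as a careful person would: the job done as asked, in the order asked, and still so for the second after the job is handed in, with the robot touching nothing.
It also fails if it takes over 99 s, if anything falls off the work surface, if the arm or the gripper's body presses on something with over 40 N, if the wrist force passes 120 N, or if a joint passes its speed limit or range.

## Working session

There is one attempt and no reset: what is moved stays moved. The work goes in short steps, Python scripts to look and compute and a tool call to move; the robot and the scene stay as the last step left them, time stands still between calls to the robot, and variables do not carry over. Pictures are saved under pics/ and viewed, at most 14 in all, crops included, and the job is handed in when it is done.

Besides the shell and the picture viewer there is one more tool, called after ">>>" as name([rows], argument=value, ...), one row to a line, values as JSON. send_rows: Moves the arm, as the interface text tells. Its arguments: {"type":"object","properties":{"series":{"type":"array"}},"required":["series"]}

```bash
mkdir -p pics; ls; python3 - <<'E'
from plant import *
import cv2
s=state(); print({k:s[k] for k in ('clock','position','tcp_rot','opening')})
for c in('top','side'):
    im=capture(c); cv2.imwrite(f'pics/{c}0.png',im[...,::-1]); m=camera_model(c); print(c,m)
    for n in 'cookie_large_round cookie_small_round cookie_square cookie_finger board_large_round board_small_round board_square board_finger jar tin'.split():
        print(n,[(round(d['conf'],2),[round(float(x),3) for x in d['centre']]) for d in mark_of(c,n)[:3]])
E
```

```text
pics
{'clock': 0.0, 'position': array([0.21951425, 0.47656851, 0.30322194]), 'tcp_rot': array([-2.73590854e-04,  2.14203245e-01,  9.76788798e-01, -7.34314163e-04]), 'opening': 0.08581532515261092}
top {'fx': 366.87559567643683, 'fy': 366.87559567643683, 'cx': 256.225048699252, 'cy': 186.89747687678388, 'distortion': array([-0.07983806,  0.        ,  0.        ,  0.        ,  0.        ]), 'pose': array([[-0.00249433,  0.99958326, -0.02875921,  0.49756603],
       [-0.99951588, -0.00338401, -0.03092831, -0.00978332],
       [-0.03101274,  0.02866814,  0.99910778,  0.94991401],
       [ 0.        ,  0.        ,  0.        ,  1.        ]])}
cookie_large_round [(0.58, [0.438, -0.014, -0.001]), (0.36, [0.58, -0.366, -0.005])]
cookie_small_round [(0.67, [0.621, 0.122, 0.012]), (0.34, [0.599, 0.381, 0.009])]
cookie_square [(0.84, [0.583, -0.368, -0.004])]
cookie_finger [(0.9, [0.626, -0.137, 0.004])]
board_large_round [(0.72, [0.628, 0.129, 0.003])]
board_small_round []
board_square [(0.69, [0.425, -0.202, -0.004]), (0.27, [0.625, 0.127, 0.005])]
board_finger [(0.58, [0.446, 0.217, 0.001])]
[... 376 characters left out ...]
830063, -0.58571243],
       [ 0.01772288,  0.75649807,  0.65375574,  0.62246262],
       [ 0.        ,  0.        ,  0.        ,  1.        ]])}
cookie_large_round [(0.83, [0.434, -0.013, 0.003]), (0.53, [0.604, 0.382, 0.002])]
cookie_small_round [(0.61, [0.624, 0.122, 0.009]), (0.52, [0.423, -0.204, -0.004])]
cookie_square [(0.57, [0.581, -0.367, -0.002])]
cookie_finger [(0.59, [0.626, -0.136, 0.003])]
board_large_round [(0.98, [0.625, 0.126, 0.002])]
board_small_round [(0.86, [0.602, 0.384, 0.007])]
board_square [(0.61, [0.623, 0.123, 0.01]), (0.57, [0.424, -0.206, 0.0])]
board_finger [(0.82, [0.445, 0.22, -0.001])]
jar [(0.53, [0.53, 0.117, -0.003])]
tin [(0.96, [0.519, -0.118, -0.001])]
```

```bash
cat > h.py <<'E'
import numpy as np, cv2
from plant import *
def rect(name,z,res=0.001,x0=.32,x1=.75,y0=-.45,y1=.45,im=None):
    """metric orthophoto of plane z: rows = x decreasing, cols = y decreasing"""
    m=camera_model(name); im=capture(name) if im is None else im
    X,Y=np.meshgrid(np.arange(x1,x0,-res),np.arange(y1,y0,-res),indexing='ij')
    P=np.stack([X,Y,np.full_like(X,z)],-1).reshape(-1,3)
    uv=proj(m,P).reshape(X.shape+(2,)).astype(np.float32)
    return cv2.remap(im,uv[...,0],uv[...,1],cv2.INTER_CUBIC)[...,::-1].copy()
def proj(m,P):
    T=np.linalg.inv(m['pose']); c=np.asarray(P)@T[:3,:3].T+T[:3,3]; c=c*[1,-1,-1]
    K=np.array([[m['fx'],0,m['cx']],[0,m['fy'],m['cy']],[0,0,1]])
    return cv2.projectPoints(c,np.zeros(3),np.zeros(3),K,m['distortion'])[0][:,0]
def ground(m,uv,z):
    K=np.array([[m['fx'],0,m['cx']],[0,m['fy'],m['cy']],[0,0,1]])
    n=cv2.undistortPoints(np.asarray(uv,np.float64).reshape(-1,1,2),K,m['distortion'])[:,0]
    d=np.c_[n[:,0],-n[:,1],-np.ones(len(n))]@m['pose'][:3,:3].T; o=m['pose'][:3,3]
    return o+d*((z-o[2])/d[:,2])[:,None]
E
python3 -c "
from h import *
for c in('top','side'):
    r=rect(c,.012); cv2.imwrite(f'pics/r_{c}.png',cv2.resize(r,(800,382)))
"
```

```text
(no output)
```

View pics/top0.png

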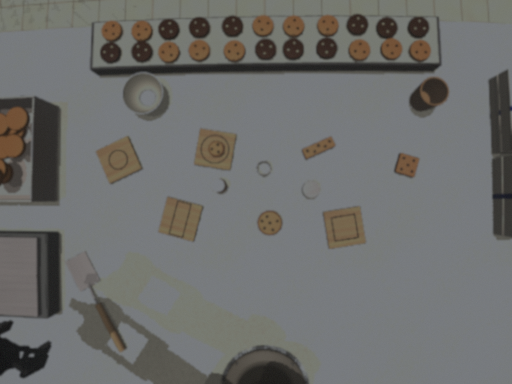

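View pics/side0.png

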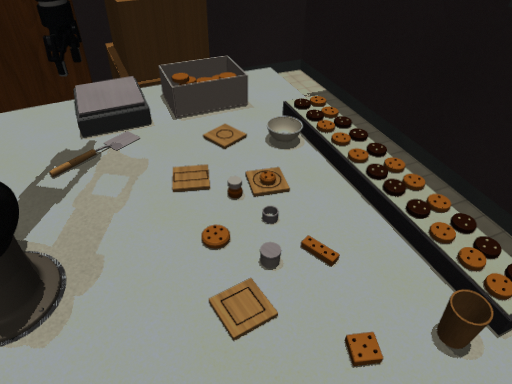

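Top view: boards are small round (119,160), large round (215,149) with the small cookie on it, finger (181,218) and square (344,227). Loose cookies: large (270,222), finger (318,148), square (407,165). The jar is at (220,186), the tin at (310,189), and an unlisted ring at (264,168). I'll fit silhouettes of the known sizes in both cameras.

```bash
cat > fit.py <<'E'
from h import *
from scipy.optimize import minimize
def shape(kind,h,z0):
    if kind[0]=='c':
        a=np.linspace(0,2*np.pi,48,endpoint=False); p=np.c_[np.cos(a),np.sin(a)]*kind[1]/2
    else:
        p=np.array([[1,1],[-1,1],[-1,-1],[1,-1]])*np.array(kind[1:])/2
    return np.r_[np.c_[p,np.full(len(p),z0)],np.c_[p,np.full(len(p),z0+h)]]
S=8
def cost(q,m,P,mask,u0,soft):
    c,s=np.cos(q[2]),np.sin(q[2]); W=np.c_[P[:,0]*c-P[:,1]*s+q[0],P[:,0]*s+P[:,1]*c+q[1],P[:,2]]
    uv=(proj(m,W)-u0+.5)*S
    hull=cv2.convexHull(uv.astype(np.float32)); big=np.zeros((mask.shape[0]*S,mask.shape[1]*S),np.uint8)
    cv2.fillConvexPoly(big,np.round(hull*16).astype(np.int32),255,shift=4)
    r=cv2.resize(big,mask.shape[::-1],interpolation=cv2.INTER_AREA)/255.
    return np.abs(r-soft).sum()/max(r.sum(),1)
def softmask(im,name,near,R=45,sat=None):
    m=camera_model(name); c=proj(m,[near])[0].round().astype(int); u0=c-R
    p=cv2.copyMakeBorder(im,R,R,R,R,cv2.BORDER_REPLICATE)[c[1]:c[1]+2*R+1,c[0]:c[0]+2*R+1]
    return m,u0,p
def fit(im,name,kind,h,z0,guess,yaws=(0,),thr=(60,110),region=None):
    m,u0,p=softmask(im,name,[guess[0],guess[1],z0])
    sat=cv2.cvtColor(p,cv2.COLOR_RGB2HSV)[...,1].astype(float)
    soft=np.clip((sat-thr[0])/(thr[1]-thr[0]),0,1) if region is None else region[u0[1]:u0[1]+91,u0[0]:u0[0]+91].astype(float)
    if region is None:
        n,l=cv2.connectedComponents((soft>.3).astype(np.uint8)); k=l[40:51,40:51]; k=np.bincount(k[k>0]).argmax() if (k>0).any() else 0
        soft=soft*cv2.dilate((l==k).astype(np.uint8),np.ones((3,3)))
    P=shape(kind,h,z0); best=None
    for y in yaws:
        x0=np.array([*guess[:2],y]); sx=np.array([x0,x0+[.005,0,0],x0+[0,.005,0],x0+[0,0,.2]])
        r=minimize(cost,x0,args=(m,P,soft,u0,soft),method='Nelder-Mead',options=dict(initial_simplex=sx,xatol=1e-5,fatol=1e-5))
        if best is None or r.fun<best.fun: best=r
    return best.x,best.fun
IT={'board_large_round':(('r',.096,.096),.012,0,(.626,.127)),'board_small_round':(('r',.096,.096),.012,0,(.602,.384)),
'board_square':(('r',.096,.096),.012,0,(.424,-.204)),'board_finger':(('r',.096,.096),.012,0,(.445,.218)),
'cookie_large_round':(('c',.064),.018,0,(.436,-.013)),'cookie_square':(('r',.052,.052),.018,0,(.582,-.367)),
'cookie_finger':(('r',.084,.028),.018,0,(.626,-.136)),'cookie_small_round':(('c',.042),.018,.012,(.622,.123))}
if __name__=='__main__':
    for c in('top','side'):
        im=capture(c)
        for n,(k,h,z,g) in IT.items():
            reg=None
            if n=='cookie_small_round':
                reg=min(cut_out(c,n),key=lambda d:np.linalg.norm(np.argwhere(d['region']).mean(0)[::-1]-proj(camera_model(c),[[*g,.03]])[0]))['region']
            q,f=fit(im,c,k,h,z,g,(0,.4,.8,1.2) if n!='cookie_finger' else (0,.5,1,1.5,2,2.5),region=reg)
            print(c,n,q[:2].round(4),np.rad2deg(q[2]).round(1),round(f,3))
E
python3 fit.py
```

```text
top board_large_round [0.6237 0.1272] 76.5 0.5
top board_small_round [0.5985 0.3831] 21.1 0.518
top board_square [ 0.4223 -0.2036] 6.4 0.525
top board_finger [0.4438 0.2176] -11.0 0.547
top cookie_large_round [ 0.4369 -0.0142] 79.6 0.376
top cookie_square [ 0.5802 -0.3681] -7.5 0.247
top cookie_finger [ 0.6244 -0.1384] -62.4 0.328
top cookie_small_round [0.624  0.1211] 59.1 0.134
side board_large_round [0.6249 0.1295] -11.1 0.068
side board_small_round [0.6005 0.3859] 23.7 0.088
side board_square [ 0.4224 -0.2036] 9.0 0.044
side board_finger [0.444 0.22 ] -13.9 0.059
side cookie_large_round [ 0.4359 -0.0103] 7.4 0.141
side cookie_square [ 0.5811 -0.3655] -18.1 0.086
side cookie_finger [ 0.6265 -0.1376] 112.6 0.104
side cookie_small_round [0.6267 0.1284] -14.0 0.273
```

View pics/r_top.png

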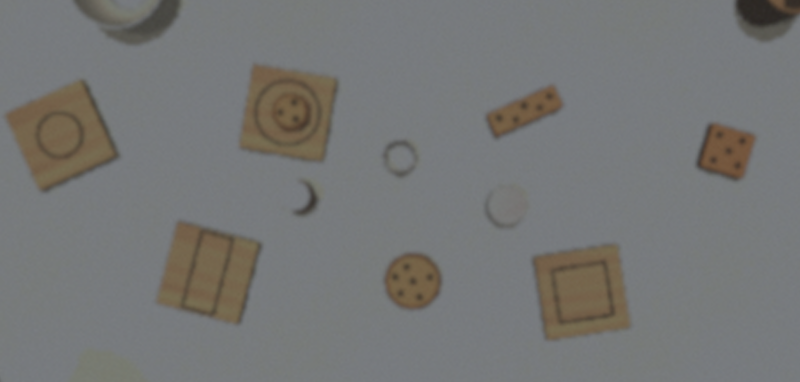

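The orthophoto shows the boards, outlines and cookies clearly. The top picture is just paler, so I'll set the thresholds from each patch.

```bash
python3 - <<'E'
s=open('fit.py').read()
s=s.replace("    soft=np.clip((sat","    lo,hi=np.median(sat),np.median(sat[35:56,35:56]); lo=np.median(sat[sat<(lo+hi)/2]) if hi>lo+30 else lo; thr=(lo+.3*(hi-lo),lo+.7*(hi-lo))\n    soft=np.clip((sat")
s=s.replace("45,sat=None","45").replace("lo,hi=np.median(sat),np.median(sat[35:56,35:56]); lo=np.median(sat[sat<(lo+hi)/2]) if hi>lo+30 else lo;","hi=np.median(sat[41:50,41:50]); lo=np.median(sat[sat<hi/2]);")
open('fit.py','w').write(s)
E
python3 fit.py
```

```text
top board_large_round [0.6232 0.128 ] 78.7 0.08
top board_small_round [0.5989 0.3847] 113.4 0.082
top board_square [ 0.4213 -0.2055] 8.2 0.07
top board_finger [0.4436 0.2175] -14.2 0.075
top cookie_large_round [ 0.4345 -0.0128] -2.5 0.116
top cookie_square [ 0.5803 -0.3669] -10.6 0.184
top cookie_finger [ 0.6257 -0.1403] 115.6 0.15
top cookie_small_round [0.6238 0.1201] 77.5 0.19
side board_large_round [0.6251 0.13  ] 78.2 0.09
side board_small_round [0.6005 0.3859] 23.7 0.088
side board_square [ 0.4223 -0.2035] 8.8 0.043
side board_finger [0.4448 0.2198] -14.9 0.058
side cookie_large_round [ 0.436  -0.0092] 35.6 0.164
side cookie_square [ 0.5814 -0.3652] -17.8 0.102
side cookie_finger [ 0.6265 -0.1378] -68.1 0.129
side cookie_small_round [0.6253 0.1253] 73.5 0.139
```

```bash
cat > go.py <<'E'
import sys
from plant import state
import numpy as np
from scipy.spatial.transform import Rotation as R
# usage: go.py x y z phi  -> tool-frame shift (mm), turn about tool z and tilt to correct (deg); phi = world angle of closing line
s=state(); p=s['position']; r=R.from_quat(np.roll(s['tcp_rot'],-1)); M=r.as_matrix()
x,y,z,phi=map(float,sys.argv[1:5]); 
cur=np.rad2deg(np.arctan2(M[1,1],M[0,1])); turn=(cur-phi+90)%180-90
print('t',round(s['clock'],2),'pos',p.round(4),'phi',round(cur,1),'tilt',M[:,2].round(3),'open',round(s['opening'],4),'F',s['contact_force'].round(1))
d=np.array([x,y,z])-p
print('dp mm',(M.T@d*1e3).round(1),'turn z',round(turn,1),'| dp after turn',((R.from_matrix(M)*R.from_euler('z',turn,degrees=True)).inv().apply(d)*1e3).round(1))
E
python3 go.py .6245 .1227 .16 65.3
```

```text
t 1.6 pos [0.2197 0.4768 0.3039] phi 65.3 tilt [ 0.  0. -1.] open 0.0854 F [0.  0.6 0.1]
dp mm [-515.9 -152.2  143.9] turn z -0.0 | dp after turn [-515.7 -152.6  143.9]
```

>>> send_rows([
  {"dp": [-43,-12.7,12],"angular": [0,0,0],"fingers": 0},
  {"dp": [-43,-12.7,12],"angular": [0,0,0],"fingers": 0},
  {"dp": [-43,-12.7,12],"angular": [0,0,0],"fingers": 0},
  {"dp": [-43,-12.7,12],"angular": [0,0,0],"fingers": 0},
  {"dp": [-43,-12.7,12],"angular": [0,0,0],"fingers": 0},
  {"dp": [-43,-12.7,12],"angular": [0,0,0],"fingers": 0},
  {"dp": [-43,-12.7,12],"angular": [0,0,0],"fingers": 0},
  {"dp": [-43,-12.7,12],"angular": [0,0,0],"fingers": 0},
  {"dp": [-43,-12.7,12],"angular": [0,0,0],"fingers": 0},
  {"dp": [-43,-12.7,12],"angular": [0,0,0],"fingers": 0},
  {"dp": [-43,-12.7,12],"angular": [0,0,0],"fingers": 0},
  {"dp": [-43,-12.7,12],"angular": [0,0,0],"fingers": 0},
])

```text
clock: 3.1
position: [0.6257, 0.1214, 0.1595]
tcp_rot: [0.0, 0.214, 0.977, 0.0]
contact_force: [0.2, 0.4, 0.4]
opening: 0.0854
grip_force: 0.0
```

>>> send_rows([
  {"dp": [0,0,0],"angular": [0,0,0],"fingers": 0},
])

```text
clock: 3.22
position: [0.626, 0.1199, 0.1584]
tcp_rot: [-0.0, 0.216, 0.976, -0.0]
contact_force: [-0.0, 0.4, -0.2]
opening: 0.0855
grip_force: 0.0
```

```bash
python3 go.py .6245 .1227 .086 65.3
```

```text
t 3.23 pos [0.626  0.1199 0.1584] phi 65.1 tilt [-0.001 -0.    -1.   ] open 0.0855 F [-0.   0.4 -0.2]
dp mm [ 2.5  2.  72.4] turn z -0.2 | dp after turn [ 2.5  2.  72.4]
```

>>> send_rows([
  {"dp": [2,2,25],"angular": [0,0,0],"fingers": 0},
  {"dp": [0,0,25],"angular": [0,0,0],"fingers": 0},
  {"dp": [0,0,15],"angular": [0,0,0],"fingers": 0},
  {"dp": [0,0,7],"angular": [0,0,0],"fingers": 0},
  {"dp": [0,0,0],"angular": [0,0,0],"fingers": 0},
  {"dp": [0,0,0],"angular": [0,0,0],"fingers": 0},
])

```text
clock: 3.98
position: [0.6241, 0.1253, 0.0889]
tcp_rot: [0.001, 0.214, 0.977, 0.0]
contact_force: [0.1, 0.8, 1.1]
opening: 0.0855
grip_force: 0.0
```

```bash
python3 go.py .6245 .1227 .086 65.3;python3 go.py .6245 .1227 .086 65.3; python3 -c "
from h import *
im=capture('side'); c=proj(camera_model('side'),[[.6245,.1227,.03]])[0].astype(int); print(c)
cv2.imwrite('pics/g1.png',cv2.resize(im[c[1]-60:c[1]+50,c[0]-70:c[0]+70,::-1],None,fx=5,fy=5,interpolation=2))"
```

```text
t 3.98 pos [0.6241 0.1253 0.0889] phi 65.3 tilt [ 0.002  0.    -1.   ] open 0.0855 F [0.1 0.8 1.1]
dp mm [-1.5 -2.1  2.9] turn z -0.0 | dp after turn [-1.5 -2.1  2.9]
t 3.98 pos [0.6241 0.1253 0.0889] phi 65.3 tilt [ 0.002  0.    -1.   ] open 0.0855 F [0.1 0.8 1.1]
dp mm [-1.5 -2.1  2.9] turn z -0.0 | dp after turn [-1.5 -2.1  2.9]
[267 174]
```

View pics/g1.png

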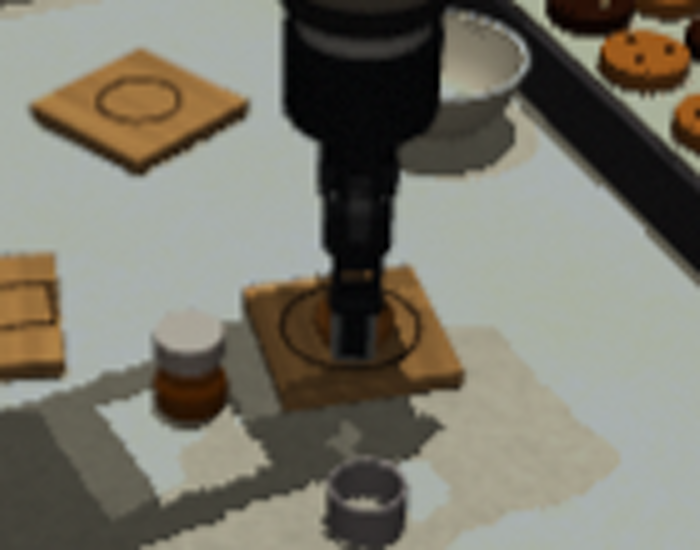

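The fingers straddle the small cookie inside its board, about centred. I'll close now.

>>> send_rows([
  {"dp": [0,-0.5,2],"angular": [0,0,0],"fingers": 0},
  {"dp": [0,0,0],"angular": [0,0,0],"fingers": 255},
  {"dp": [0,0,0],"angular": [0,0,0],"fingers": 255},
  {"dp": [0,0,0],"angular": [0,0,0],"fingers": 255},
  {"dp": [0,0,0],"angular": [0,0,0],"fingers": 255},
  {"dp": [0,0,0],"angular": [0,0,0],"fingers": 255},
])

```text
clock: 4.78
position: [0.6237, 0.1247, 0.0866]
tcp_rot: [0.001, 0.214, 0.977, 0.0]
contact_force: [-1.1, 0.6, 5.7]
opening: 0.0389
grip_force: 60.5
```

```bash
python3 go.py .5997 .3853 .16 65.3
```

```text
t 4.78 pos [0.6237 0.1247 0.0866] phi 65.3 tilt [ 0.001  0.    -1.   ] open 0.0389 F [-1.1  0.6  5.7]
dp mm [130.8 226.7 -73.4] turn z -0.0 | dp after turn [130.6 226.8 -73.4]
```

>>> send_rows([
  {"dp": [0,0,-15],"angular": [0,0,0],"fingers": 255},
  {"dp": [0,0,-30],"angular": [0,0,0],"fingers": 255},
  {"dp": [0,0,-28],"angular": [0,0,0],"fingers": 255},
  {"dp": [0,0,0],"angular": [0,0,0],"fingers": 255},
])

```text
clock: 5.28
position: [0.6246, 0.1248, 0.1619]
tcp_rot: [0.003, 0.214, 0.977, 0.001]
contact_force: [0.2, -0.7, -1.0]
opening: 0.0389
grip_force: 60.5
```

```bash
python3 go.py .5997 .3853 .16 65.3; python3 -c "
from h import *
im=capture('side'); c=proj(camera_model('side'),[[.6245,.1227,.08]])[0].astype(int); print(c)
cv2.imwrite('pics/g2.png',cv2.resize(im[c[1]-50:c[1]+50,c[0]-50:c[0]+50,::-1],None,fx=5,fy=5,interpolation=2))"
```

```text
t 5.28 pos [0.6246 0.1248 0.1619] phi 65.3 tilt [ 0.005  0.001 -1.   ] open 0.0389 F [ 0.2 -0.7 -1. ]
dp mm [131.6 226.1   1.9] turn z -0.0 | dp after turn [131.5 226.2   1.9]
[268 158]
```

View pics/g2.png

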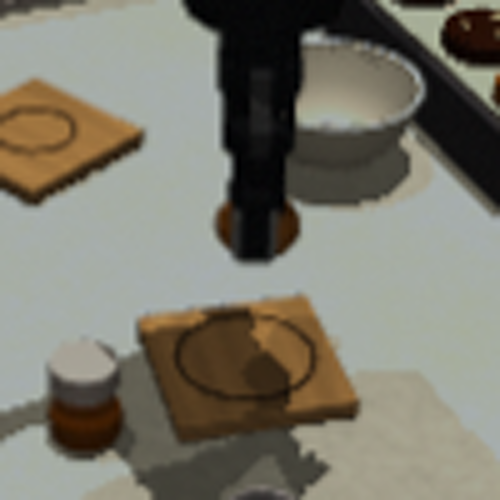

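The cookie is held, sitting about 1.5 mm toward −tool x. I'll carry it over.

>>> send_rows([
  {"dp": [22,37.7,0],"angular": [0,0,0],"fingers": 255},
  {"dp": [22,37.7,0],"angular": [0,0,0],"fingers": 255},
  {"dp": [22,37.7,0],"angular": [0,0,0],"fingers": 255},
  {"dp": [22,37.7,0],"angular": [0,0,0],"fingers": 255},
  {"dp": [22,37.7,0],"angular": [0,0,0],"fingers": 255},
  {"dp": [22,37.7,0],"angular": [0,0,0],"fingers": 255},
  {"dp": [0,0,0],"angular": [0,0,0],"fingers": 255},
  {"dp": [0,0,0],"angular": [0,0,0],"fingers": 255},
])

```text
clock: 6.32
position: [0.5977, 0.3848, 0.1574]
tcp_rot: [-0.001, 0.214, 0.977, -0.001]
contact_force: [0.3, -0.1, -0.8]
opening: 0.0388
grip_force: 60.5
```

```bash
python3 go.py .5997 .3853 .16 65.3
```

```text
t 6.33 pos [0.5977 0.3848 0.1574] phi 65.3 tilt [-0.002 -0.001 -1.   ] open 0.0388 F [ 0.3 -0.1 -0.8]
dp mm [-1.6  1.3 -2.6] turn z -0.0 | dp after turn [-1.6  1.3 -2.6]
```

>>> send_rows([
  {"dp": [0,0,25],"angular": [0,0,0],"fingers": 255},
  {"dp": [0,0,25],"angular": [0,0,0],"fingers": 255},
  {"dp": [0,0,10],"angular": [0,0,0],"fingers": 255},
  {"dp": [0,0,0],"angular": [0,0,0],"fingers": 255},
])

```text
clock: 6.82
position: [0.5983, 0.3843, 0.0983]
tcp_rot: [-0.001, 0.215, 0.977, -0.001]
contact_force: [-0.2, -0.8, -1.2]
opening: 0.0393
grip_force: 60.5
```

```bash
python3 go.py .5997 .3853 .0866 65.3
```

```text
t 6.83 pos [0.5983 0.3843 0.0983] phi 65.2 tilt [-0.001 -0.001 -1.   ] open 0.0393 F [-0.2 -0.8 -1.2]
dp mm [-0.9  1.5 11.7] turn z -0.1 | dp after turn [-0.9  1.5 11.7]
```

>>> send_rows([
  {"dp": [0.5,1.2,6],"angular": [0,0,0],"fingers": 255},
  {"dp": [0,0,4],"angular": [0,0,0],"fingers": 255},
  {"dp": [0,0,1],"angular": [0,0,0],"fingers": 255},
  {"dp": [0,0,0],"angular": [0,0,0],"fingers": 255},
  {"dp": [0,0,0],"angular": [0,0,0],"fingers": 255},
])

```text
clock: 7.45
position: [0.5983, 0.3867, 0.0882]
tcp_rot: [0.0, 0.214, 0.977, 0.0]
contact_force: [-0.0, -0.4, -0.3]
opening: 0.0392
grip_force: 60.5
```

>>> send_rows([
  {"dp": [0,0,1],"angular": [0,0,0],"fingers": 255},
  {"dp": [0,0,0],"angular": [0,0,0],"fingers": 255},
])

```text
clock: 7.7
position: [0.5982, 0.3866, 0.0869]
tcp_rot: [-0.0, 0.214, 0.977, -0.0]
contact_force: [-0.3, 0.2, -0.2]
opening: 0.039
grip_force: 60.5
```

>>> send_rows([
  {"dp": [0,0,1],"angular": [0,0,0],"fingers": 255},
  {"dp": [0,0,0],"angular": [0,0,0],"fingers": 255},
])

```text
clock: 7.95
position: [0.5982, 0.3867, 0.0866]
tcp_rot: [0.0, 0.214, 0.977, 0.0]
contact_force: [-1.4, -0.7, 4.3]
opening: 0.0389
grip_force: 60.9
```

Contact. I'll release, rise and head for the large round cookie.

>>> send_rows([
  {"dp": [0,0,0],"angular": [0,0,0],"fingers": 100},
  {"dp": [0,0,0],"angular": [0,0,0],"fingers": 0},
  {"dp": [0,0,0],"angular": [0,0,0],"fingers": 0},
  {"dp": [0,0,0],"angular": [0,0,0],"fingers": 0},
  {"dp": [0,0,-20],"angular": [0,0,0],"fingers": 0},
  {"dp": [0,0,-50],"angular": [0,0,0],"fingers": 0},
  {"dp": [0,0,0],"angular": [0,0,0],"fingers": 0},
])

```text
clock: 8.82
position: [0.6005, 0.3879, 0.163]
tcp_rot: [0.004, 0.214, 0.977, 0.004]
contact_force: [0.1, 0.2, -0.2]
opening: 0.0851
grip_force: 0.0
```

```bash
python3 go.py .4353 -.011 .13 65.3
```

```text
t 8.82 pos [0.6005 0.3879 0.163 ] phi 65.3 tilt [ 0.01   0.005 -1.   ] open 0.0851 F [ 0.1  0.2 -0.2]
dp mm [ -16.7 -431.7   29.2] turn z -0.0 | dp after turn [ -16.4 -431.7   29.2]
```

>>> send_rows([
  {"dp": [-1.3,-36,0],"angular": [0,0,0],"fingers": 0},
  {"dp": [-1.3,-36,0],"angular": [0,0,0],"fingers": 0},
  {"dp": [-1.3,-36,0],"angular": [0,0,0],"fingers": 0},
  {"dp": [-1.3,-36,0],"angular": [0,0,0],"fingers": 0},
  {"dp": [-1.3,-36,0],"angular": [0,0,0],"fingers": 0},
  {"dp": [-1.3,-36,0],"angular": [0,0,0],"fingers": 0},
  {"dp": [-1.3,-36,0],"angular": [0,0,0],"fingers": 0},
  {"dp": [-1.3,-36,0],"angular": [0,0,0],"fingers": 0},
  {"dp": [-1.3,-36,0],"angular": [0,0,0],"fingers": 0},
  {"dp": [-1.3,-36,0],"angular": [0,0,0],"fingers": 0},
  {"dp": [-1.3,-36,0],"angular": [0,0,0],"fingers": 0},
  {"dp": [-1.3,-36,0],"angular": [0,0,0],"fingers": 0},
])

```text
clock: 10.32
position: [0.4313, -0.0133, 0.1566]
tcp_rot: [0.001, 0.214, 0.977, 0.0]
contact_force: [-0.0, -0.8, 0.7]
opening: 0.0855
grip_force: 0.0
```

>>> send_rows([
  {"dp": [0,0,0],"angular": [0,0,0],"fingers": 0},
  {"dp": [0,0,0],"angular": [0,0,0],"fingers": 0},
])

```text
clock: 10.58
position: [0.432, -0.0121, 0.1564]
tcp_rot: [0.001, 0.215, 0.977, 0.0]
contact_force: [-0.7, 0.5, 0.4]
opening: 0.0851
grip_force: 0.0
```

```bash
python3 go.py .4353 -.011 .07 65.3; python3 - <<'E'
from fit import *
for c in('top','side'):
    im=capture(c)
    reg=None
    q,f=fit(im,c,('r',.096,.096),.012,0,(.6,.385),(0.4,)); 
    print(c,'board',q.round(4),round(f,3))
    for d in cut_out(c,'cookie_small_round'):
        uv=np.argwhere(d['region']).mean(0)[::-1]; print(round(d['conf'],2),uv.round(1),ground(camera_model(c),[uv],.026).round(4), d['region'].sum())
    r=rect(c,.021,res=.0005,x0=.54,x1=.66,y0=.325,y1=.445,im=im); cv2.imwrite(f'pics/s_{c}.png',r)
a=np.hstack([cv2.imread('pics/s_top.png'),cv2.imread('pics/s_side.png')]); cv2.imwrite('pics/s.png',cv2.resize(a,None,fx=1.6,fy=1.6))
E
```

```text
t 10.57 pos [ 0.432  -0.0121  0.1564] phi 65.2 tilt [ 0.001 -0.    -1.   ] open 0.0851 F [-0.7  0.5  0.4]
dp mm [-2.4  2.4 86.4] turn z -0.1 | dp after turn [-2.4  2.4 86.4]
top board [0.5995 0.3837 0.41  ] 0.109
0.72 [115.4 159. ] [[0.5977 0.3835 0.026 ]] 203
0.33 [214.8 149. ] [[0.6208 0.1239 0.026 ]] 1301
side board [0.5975 0.3858 0.4121] 4.813
```

View pics/s.png

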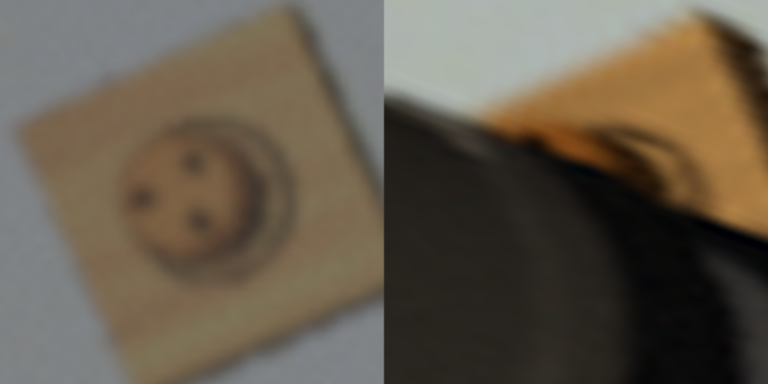

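The small cookie lies inside its outline (about 2 mm off after allowing for parallax). Next, the large cookie.

>>> send_rows([
  {"dp": [-2,2,25],"angular": [0,0,0],"fingers": 0},
  {"dp": [0,0,30],"angular": [0,0,0],"fingers": 0},
  {"dp": [0,0,20],"angular": [0,0,0],"fingers": 0},
  {"dp": [0,0,5],"angular": [0,0,0],"fingers": 0},
  {"dp": [0,0,0],"angular": [0,0,0],"fingers": 0},
  {"dp": [0,0,0],"angular": [0,0,0],"fingers": 0},
])

```text
clock: 11.52
position: [0.4347, -0.0112, 0.0766]
tcp_rot: [0.001, 0.214, 0.977, 0.0]
contact_force: [0.9, 0.1, 0.6]
opening: 0.0854
grip_force: 0.0
```

```bash
python3 go.py .4353 -.011 .07 65.3
```

```text
t 11.53 pos [ 0.4347 -0.0112  0.0766] phi 65.3 tilt [ 0.001 -0.    -1.   ] open 0.0854 F [0.9 0.1 0.6]
dp mm [-0.4  0.4  6.6] turn z -0.0 | dp after turn [-0.4  0.4  6.6]
```

>>> send_rows([
  {"dp": [0,0,3.5],"angular": [0,0,0],"fingers": 0},
  {"dp": [0,0,2.5],"angular": [0,0,0],"fingers": 0},
  {"dp": [0,0,0],"angular": [0,0,0],"fingers": 0},
  {"dp": [0,0,0],"angular": [0,0,0],"fingers": 255},
  {"dp": [0,0,0],"angular": [0,0,0],"fingers": 255},
  {"dp": [0,0,0],"angular": [0,0,0],"fingers": 255},
  {"dp": [0,0,0],"angular": [0,0,0],"fingers": 255},
])

```text
clock: 12.4
position: [0.4343, -0.0112, 0.0708]
tcp_rot: [0.0, 0.214, 0.977, 0.0]
contact_force: [-3.7, -0.4, 12.6]
opening: 0.061
grip_force: 62.0
```

```bash
python3 go.py .6242 .129 .16 65.3
```

```text
t 12.4 pos [ 0.4343 -0.0112  0.0708] phi 65.3 tilt [ 0.001 -0.    -1.   ] open 0.061 F [-3.7 -0.4 12.6]
dp mm [-113.9  206.9  -89.1] turn z -0.0 | dp after turn [-114.   206.8  -89.1]
```

>>> send_rows([
  {"dp": [0,0,-15],"angular": [0,0,0],"fingers": 255},
  {"dp": [0,0,-37],"angular": [0,0,0],"fingers": 255},
  {"dp": [0,0,-37],"angular": [0,0,0],"fingers": 255},
  {"dp": [-19,34.5,0],"angular": [0,0,0],"fingers": 255},
  {"dp": [-19,34.5,0],"angular": [0,0,0],"fingers": 255},
  {"dp": [-19,34.5,0],"angular": [0,0,0],"fingers": 255},
  {"dp": [-19,34.5,0],"angular": [0,0,0],"fingers": 255},
  {"dp": [-19,34.5,0],"angular": [0,0,0],"fingers": 255},
  {"dp": [-19,34.5,0],"angular": [0,0,0],"fingers": 255},
  {"dp": [0,0,0],"angular": [0,0,0],"fingers": 255},
  {"dp": [0,0,0],"angular": [0,0,0],"fingers": 255},
])

```text
clock: 13.78
position: [0.6235, 0.1287, 0.1583]
tcp_rot: [-0.001, 0.214, 0.977, -0.0]
contact_force: [-0.7, 0.0, -0.7]
opening: 0.061
grip_force: 65.7
```

```bash
python3 go.py .6242 .129 .083 65.3; python3 -c "
from h import *
im=capture('side'); c=proj(camera_model('side'),[[.6245,.129,.08]])[0].astype(int); print(c)
cv2.imwrite('pics/g3.png',cv2.resize(im[c[1]-50:c[1]+50,c[0]-50:c[0]+50,::-1],None,fx=5,fy=5,interpolation=2))"
```

```text
t 13.78 pos [0.6235 0.1287 0.1583] phi 65.3 tilt [-0.002 -0.    -1.   ] open 0.061 F [-0.7  0.  -0.7]
dp mm [-0.7  0.6 75.3] turn z -0.0 | dp after turn [-0.7  0.6 75.3]
[267 157]
```

View pics/g3.png

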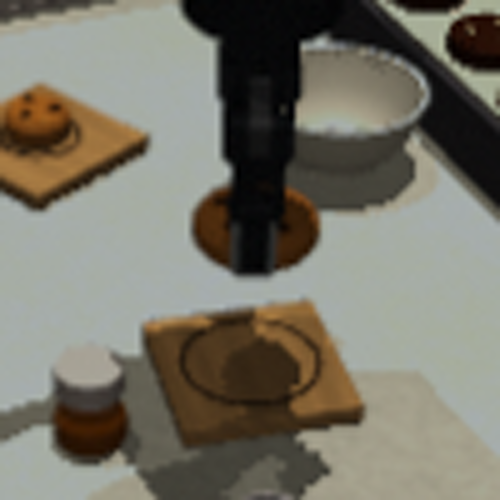

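The large cookie is centred in the grip. I'll lower it.

>>> send_rows([
  {"dp": [0,0.5,25],"angular": [0,0,0],"fingers": 255},
  {"dp": [0,0,30],"angular": [0,0,0],"fingers": 255},
  {"dp": [0,0,13],"angular": [0,0,0],"fingers": 255},
  {"dp": [0,0,4],"angular": [0,0,0],"fingers": 255},
  {"dp": [0,0,1.5],"angular": [0,0,0],"fingers": 255},
  {"dp": [0,0,0],"angular": [0,0,0],"fingers": 255},
  {"dp": [0,0,0],"angular": [0,0,0],"fingers": 255},
])

```text
clock: 14.7
position: [0.6249, 0.1296, 0.0862]
tcp_rot: [0.001, 0.214, 0.977, 0.0]
contact_force: [0.4, -0.3, 0.4]
opening: 0.0607
grip_force: 65.7
```

>>> send_rows([
  {"dp": [0,0,1.5],"angular": [0,0,0],"fingers": 255},
  {"dp": [0,0,1],"angular": [0,0,0],"fingers": 255},
  {"dp": [0,0,0],"angular": [0,0,0],"fingers": 255},
])

```text
clock: 15.08
position: [0.6246, 0.1295, 0.083]
tcp_rot: [0.0, 0.214, 0.977, 0.0]
contact_force: [0.0, -0.4, 0.3]
opening: 0.061
grip_force: 65.8
```

>>> send_rows([
  {"dp": [0,0,1],"angular": [0,0,0],"fingers": 255},
  {"dp": [0,0,0],"angular": [0,0,0],"fingers": 255},
])

```text
clock: 15.32
position: [0.6246, 0.1296, 0.0829]
tcp_rot: [0.0, 0.214, 0.977, 0.0]
contact_force: [-3.1, -0.9, 6.6]
opening: 0.061
grip_force: 66.4
```

>>> send_rows([
  {"dp": [0,0,0],"angular": [0,0,0],"fingers": 0},
  {"dp": [0,0,0],"angular": [0,0,0],"fingers": 0},
  {"dp": [0,0,0],"angular": [0,0,0],"fingers": 0},
  {"dp": [0,0,0],"angular": [0,0,0],"fingers": 0},
  {"dp": [0,0,-20],"angular": [0,0,0],"fingers": 0},
  {"dp": [0,0,-40],"angular": [0,0,0],"fingers": 0},
  {"dp": [0,0,-20],"angular": [0,0,0],"fingers": 0},
  {"dp": [0,0,0],"angular": [0,0,0],"fingers": 0},
])

```text
clock: 16.32
position: [0.6254, 0.1296, 0.1636]
tcp_rot: [0.002, 0.214, 0.977, 0.001]
contact_force: [0.5, -0.4, -1.3]
opening: 0.0853
grip_force: 0.0
```

```bash
python3 go.py .5808 -.366 .16 75; python3 -c "
from h import *
im=capture('side')
for i,p in enumerate([[.582,-.367,.018],[.6258,-.138,.018]]):
    c=proj(camera_model('side'),[p])[0].astype(int); print(c)
a=rect('side',.018,res=.0003,x0=.53,x1=.63,y0=-.416,y1=-.316,im=im); b=rect('side',.018,res=.0003,x0=.576,x1=.676,y0=-.188,y1=-.088,im=im)
cv2.imwrite('pics/sq.png',np.hstack([a,b]))"
```

```text
t 16.32 pos [0.6254 0.1296 0.1636] phi 65.3 tilt [ 0.004  0.    -1.   ] open 0.0853 F [ 0.5 -0.4 -1.3]
dp mm [-166.8 -468.8    3.3] turn z -9.7 | dp after turn [ -85.1 -490.3    3.3]
[364 345]
[319 247]
```

View pics/sq.png

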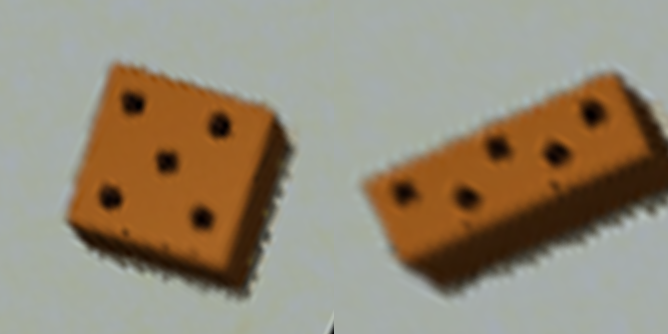

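Square yaw is about −15° (sides at 75.5°), centred near (.5805,−.367). The finger's long axis is at 113.4°, centred near (.626,−.140). Heading for the square.

>>> send_rows([
  {"dp": [0,0,0],"angular": [0,0,-10],"fingers": 0},
  {"dp": [-7.7,-44.6,0],"angular": [0,0,0],"fingers": 0},
  {"dp": [-7.7,-44.6,0],"angular": [0,0,0],"fingers": 0},
  {"dp": [-7.7,-44.6,0],"angular": [0,0,0],"fingers": 0},
  {"dp": [-7.7,-44.6,0],"angular": [0,0,0],"fingers": 0},
  {"dp": [-7.7,-44.6,0],"angular": [0,0,0],"fingers": 0},
  {"dp": [-7.7,-44.6,0],"angular": [0,0,0],"fingers": 0},
  {"dp": [-7.7,-44.6,0],"angular": [0,0,0],"fingers": 0},
  {"dp": [-7.7,-44.6,0],"angular": [0,0,0],"fingers": 0},
  {"dp": [-7.7,-44.6,0],"angular": [0,0,0],"fingers": 0},
  {"dp": [-7.7,-44.6,0],"angular": [0,0,0],"fingers": 0},
  {"dp": [-7.7,-44.6,0],"angular": [0,0,0],"fingers": 0},
])

```text
clock: 17.88
position: [0.5809, -0.3676, 0.1597]
tcp_rot: [-0.001, 0.128, 0.992, 0.001]
contact_force: [0.8, -0.0, 0.3]
opening: 0.0855
grip_force: 0.0
```

>>> send_rows([
  {"dp": [0,0,0],"angular": [0,0,0],"fingers": 0},
  {"dp": [0,0,0],"angular": [0,0,0],"fingers": 0},
])

```text
clock: 18.12
position: [0.5812, -0.3658, 0.1601]
tcp_rot: [-0.001, 0.128, 0.992, 0.001]
contact_force: [-0.1, 0.4, 0.1]
opening: 0.085
grip_force: 0.0
```

```bash
python3 go.py .5806 -.3668 .0727 75.3; python3 -c "
from h import *
L=[]
for c in('top','side'):
    im=capture(c)
    L.append(rect(c,.021,res=.0004,x0=.565,x1=.685,y0=.069,y1=.189,im=im)); L.append(rect(c,.021,res=.0004,x0=.54,x1=.66,y0=.325,y1=.445,im=im))
cv2.imwrite('pics/chk.png',np.vstack([np.hstack(L[:2]),np.hstack(L[2:])]))"
```

```text
t 18.12 pos [ 0.5812 -0.3658  0.1601] phi 75.2 tilt [-0.002  0.002 -1.   ] open 0.085 F [-0.1  0.4  0.1]
dp mm [ 0.1 -1.3 87.4] turn z -0.1 | dp after turn [ 0.1 -1.3 87.4]Traceback (most recent call last):
  File "<string>", line 7, in <module>
    cv2.imwrite('pics/chk.png',np.vstack([np.hstack(L[:2]),np.hstack(L[2:])]))
                                          ~~~~~~~~~^^^^^^^
    return _nx.concatenate(arrs, 1, dtype=dtype, casting=casting)
           ~~~~~~~~~~~~~~~^^^^^^^^^^^^^^^^^^^^^^^^^^^^^^^^^^^^^^^
ValueError: all the input array dimensions except for the concatenation axis must match exactly, but along dimension 0, the array at index 0 has size 301 and the array at index 1 has size 300
```

>>> send_rows([
  {"dp": [0,-1,25],"angular": [0,0,0],"fingers": 0},
  {"dp": [0,0,30],"angular": [0,0,0],"fingers": 0},
  {"dp": [0,0,20],"angular": [0,0,0],"fingers": 0},
  {"dp": [0,0,6],"angular": [0,0,0],"fingers": 0},
  {"dp": [0,0,3],"angular": [0,0,0],"fingers": 0},
  {"dp": [0,0,0],"angular": [0,0,0],"fingers": 0},
  {"dp": [0,0,0],"angular": [0,0,0],"fingers": 0},
])

```text
clock: 19.1
position: [0.5818, -0.3678, 0.0789]
tcp_rot: [0.001, 0.128, 0.992, -0.0]
contact_force: [1.4, -0.1, 0.0]
opening: 0.085
grip_force: 0.0
```

```bash
python3 go.py .5806 -.3668 .0735 75.3; python3 -c "
from h import *
L=[]
for c in('top','side'):
    im=capture(c)
    for x,y in ((.624,.129),(.5997,.3853)): L.append(cv2.resize(rect(c,.021,res=.0004,x0=x-.06,x1=x+.06,y0=y-.06,y1=y+.06,im=im),(300,300)))
cv2.imwrite('pics/chk.png',np.vstack([np.hstack(L[:2]),np.hstack(L[2:])]))"
```

```text
t 19.1 pos [ 0.5818 -0.3678  0.0789] phi 75.3 tilt [ 0.001 -0.001 -1.   ] open 0.085 F [ 1.4 -0.1  0. ]
dp mm [1.4 0.7 5.4] turn z -0.0 | dp after turn [1.4 0.7 5.4]
```

View pics/chk.png

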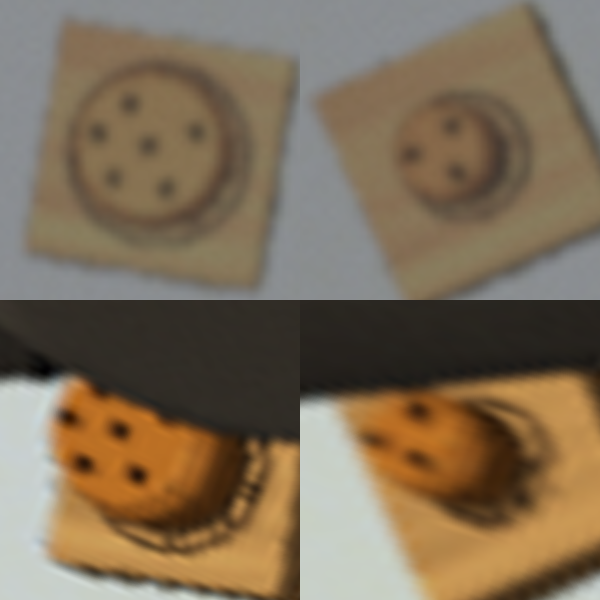

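Both round cookies sit within their outlines; I'll measure them precisely once the arm is clear. Gripping the square now.

>>> send_rows([
  {"dp": [1,0.5,3],"angular": [0,0,0],"fingers": 0},
  {"dp": [0,0,1.7],"angular": [0,0,0],"fingers": 0},
  {"dp": [0,0,0],"angular": [0,0,0],"fingers": 0},
  {"dp": [0,0,0],"angular": [0,0,0],"fingers": 255},
  {"dp": [0,0,0],"angular": [0,0,0],"fingers": 255},
  {"dp": [0,0,0],"angular": [0,0,0],"fingers": 255},
  {"dp": [0,0,0],"angular": [0,0,0],"fingers": 255},
  {"dp": [0,0,0],"angular": [0,0,0],"fingers": 255},
])

```text
clock: 20.2
position: [0.5809, -0.367, 0.0738]
tcp_rot: [0.001, 0.128, 0.992, -0.0]
contact_force: [0.3, 0.0, 5.8]
opening: 0.0506
grip_force: 62.5
```

```bash
python3 go.py .4218 -.2045 .16 98.5
```

```text
t 20.2 pos [ 0.5809 -0.367   0.0738] phi 75.3 tilt [ 0.001 -0.001 -1.   ] open 0.0506 F [0.3 0.  5.8]
dp mm [195.1 116.6 -86.5] turn z -23.2 | dp after turn [133.3 184.1 -86.5]
```

>>> send_rows([
  {"dp": [0,0,-15],"angular": [0,0,0],"fingers": 255},
  {"dp": [0,0,-36],"angular": [0,0,0],"fingers": 255},
  {"dp": [0,0,-36],"angular": [0,0,-7.7],"fingers": 255},
  {"dp": [0,0,0],"angular": [0,0,-7.7],"fingers": 255},
  {"dp": [0,0,0],"angular": [0,0,-7.8],"fingers": 255},
  {"dp": [22.2,30.7,0],"angular": [0,0,0],"fingers": 255},
  {"dp": [22.2,30.7,0],"angular": [0,0,0],"fingers": 255},
  {"dp": [22.2,30.7,0],"angular": [0,0,0],"fingers": 255},
  {"dp": [22.2,30.7,0],"angular": [0,0,0],"fingers": 255},
  {"dp": [22.2,30.7,0],"angular": [0,0,0],"fingers": 255},
  {"dp": [22.2,30.7,0],"angular": [0,0,0],"fingers": 255},
  {"dp": [0,0,0],"angular": [0,0,0],"fingers": 255},
])

```text
clock: 21.7
position: [0.42, -0.2023, 0.1605]
tcp_rot: [-0.001, -0.074, 0.997, 0.001]
contact_force: [-0.3, -0.1, 0.3]
opening: 0.0505
grip_force: 62.1
```

>>> send_rows([
  {"dp": [0,0,0],"angular": [0,0,0],"fingers": 255},
])

```text
clock: 21.82
position: [0.4225, -0.2047, 0.1608]
tcp_rot: [0.001, -0.074, 0.997, -0.001]
contact_force: [0.5, -0.9, -1.1]
opening: 0.0508
grip_force: 62.1
```

```bash
python3 go.py .4218 -.2045 .0858 98.5; python3 -c "
from h import *
im=capture('side'); c=proj(camera_model('side'),[[.4218,-.2045,.08]])[0].astype(int); print(c)
cv2.imwrite('pics/g4.png',cv2.resize(im[c[1]-60:c[1]+60,c[0]-60:c[0]+60,::-1],None,fx=5,fy=5,interpolation=2))"
```

```text
t 21.82 pos [ 0.4225 -0.2047  0.1608] phi 98.5 tilt [ 0.002 -0.001 -1.   ] open 0.0508 F [ 0.5 -0.9 -1.1]
dp mm [ 0.7  0.4 75. ] turn z -0.0 | dp after turn [ 0.7  0.4 75. ]
[241 282]
```

View pics/g4.png

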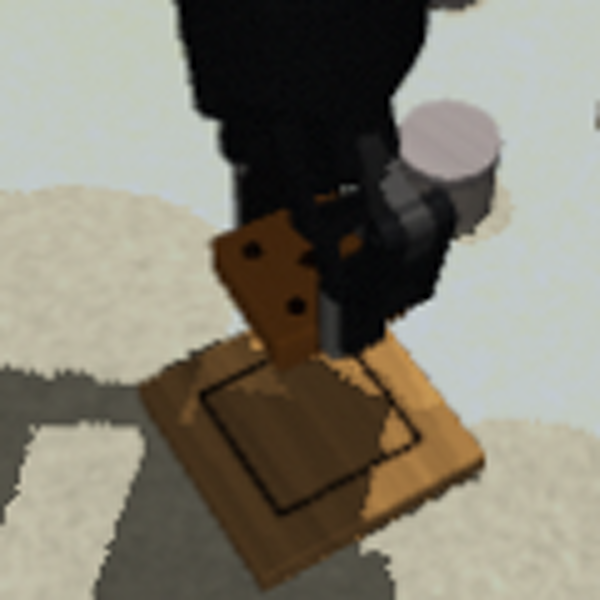

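The square is aligned with its outline; the tin is well clear. I'll lower it.

>>> send_rows([
  {"dp": [0.5,0.3,25],"angular": [0,0,0],"fingers": 255},
  {"dp": [0,0,30],"angular": [0,0,0],"fingers": 255},
  {"dp": [0,0,13],"angular": [0,0,0],"fingers": 255},
  {"dp": [0,0,4],"angular": [0,0,0],"fingers": 255},
  {"dp": [0,0,1.5],"angular": [0,0,0],"fingers": 255},
  {"dp": [0,0,0],"angular": [0,0,0],"fingers": 255},
  {"dp": [0,0,0],"angular": [0,0,0],"fingers": 255},
])

```text
clock: 22.75
position: [0.4215, -0.2041, 0.0873]
tcp_rot: [0.001, -0.074, 0.997, -0.0]
contact_force: [0.9, 1.0, -1.2]
opening: 0.0505
grip_force: 62.1
```

```bash
python3 go.py .4218 -.2045 .0858 98.5
```

```text
t 22.75 pos [ 0.4215 -0.2041  0.0873] phi 98.5 tilt [ 0.001 -0.001 -1.   ] open 0.0505 F [ 0.9  1.  -1.2]
dp mm [-0.2 -0.5  1.5] turn z -0.0 | dp after turn [-0.2 -0.5  1.5]
```

>>> send_rows([
  {"dp": [0,0,1.2],"angular": [0,0,0],"fingers": 255},
  {"dp": [0,0,0],"angular": [0,0,0],"fingers": 255},
])

```text
clock: 23.0
position: [0.4214, -0.204, 0.0858]
tcp_rot: [0.0, -0.074, 0.997, -0.0]
contact_force: [0.4, -1.3, 2.1]
opening: 0.0506
grip_force: 62.3
```

>>> send_rows([
  {"dp": [0,0,0.8],"angular": [0,0,0],"fingers": 255},
  {"dp": [0,0,0],"angular": [0,0,0],"fingers": 255},
])

```text
clock: 23.25
position: [0.4214, -0.204, 0.0857]
tcp_rot: [0.0, -0.074, 0.997, -0.0]
contact_force: [-2.6, 1.1, 11.9]
opening: 0.0506
grip_force: 63.4
```

Down. I'll release, rise and go to the finger cookie.

>>> send_rows([
  {"dp": [0,0,0],"angular": [0,0,0],"fingers": 0},
  {"dp": [0,0,0],"angular": [0,0,0],"fingers": 0},
  {"dp": [0,0,0],"angular": [0,0,0],"fingers": 0},
  {"dp": [0,0,0],"angular": [0,0,0],"fingers": 0},
  {"dp": [0,0,-20],"angular": [0,0,0],"fingers": 0},
  {"dp": [0,0,-40],"angular": [0,0,0],"fingers": 0},
  {"dp": [0,0,-15],"angular": [0,0,0],"fingers": 0},
  {"dp": [0,0,0],"angular": [0,0,0],"fingers": 0},
  {"dp": [0,0,0],"angular": [0,0,0],"fingers": 0},
])

```text
clock: 24.38
position: [0.4209, -0.2036, 0.159]
tcp_rot: [-0.0, -0.074, 0.997, 0.0]
contact_force: [-0.5, 0.1, -0.3]
opening: 0.0849
grip_force: 0.0
```

```bash
python3 go.py .626 -.1395 .16 23.4
```

```text
t 24.38 pos [ 0.4209 -0.2036  0.159 ] phi 98.5 tilt [-0.001  0.001 -1.   ] open 0.0849 F [-0.5  0.1 -0.3]
dp mm [-212.3   33.3   -1.2] turn z 75.1 | dp after turn [-22.6 213.7  -1.2]
```

>>> send_rows([
  {"dp": [0,0,0],"angular": [0,0,9.4],"fingers": 0},
  {"dp": [0,0,0],"angular": [0,0,9.4],"fingers": 0},
  {"dp": [0,0,0],"angular": [0,0,9.4],"fingers": 0},
  {"dp": [0,0,0],"angular": [0,0,9.4],"fingers": 0},
  {"dp": [0,0,0],"angular": [0,0,9.4],"fingers": 0},
  {"dp": [0,0,0],"angular": [0,0,9.4],"fingers": 0},
  {"dp": [0,0,0],"angular": [0,0,9.4],"fingers": 0},
  {"dp": [0,0,0],"angular": [0,0,9.3],"fingers": 0},
  {"dp": [-4.5,42.8,0],"angular": [0,0,0],"fingers": 0},
  {"dp": [-4.5,42.8,0],"angular": [0,0,0],"fingers": 0},
  {"dp": [-4.5,42.8,0],"angular": [0,0,0],"fingers": 0},
  {"dp": [-4.5,42.8,0],"angular": [0,0,0],"fingers": 0},
])

```text
clock: 25.88
position: [0.5863, -0.1519, 0.158]
tcp_rot: [-0.001, 0.549, 0.836, -0.0]
contact_force: [0.4, -0.8, 0.9]
opening: 0.0855
grip_force: 0.0
```

>>> send_rows([
  {"dp": [-4.5,42.5,0],"angular": [0,0,0],"fingers": 0},
  {"dp": [0,0,0],"angular": [0,0,0],"fingers": 0},
  {"dp": [0,0,0],"angular": [0,0,0],"fingers": 0},
])

```text
clock: 26.25
position: [0.6253, -0.1397, 0.1581]
tcp_rot: [-0.002, 0.549, 0.836, -0.0]
contact_force: [-0.4, 0.5, 0.3]
opening: 0.0855
grip_force: 0.0
```

```bash
python3 go.py .626 -.1395 .0755 23.4
```

```text
t 26.25 pos [ 0.6253 -0.1397  0.1581] phi 23.4 tilt [-0.003  0.001 -1.   ] open 0.0855 F [-0.4  0.5  0.3]
dp mm [-0.3  0.9 82.6] turn z -0.0 | dp after turn [-0.3  0.9 82.6]
```

>>> send_rows([
  {"dp": [0,0.7,25],"angular": [0,0,0],"fingers": 0},
  {"dp": [0,0,30],"angular": [0,0,0],"fingers": 0},
  {"dp": [0,0,17],"angular": [0,0,0],"fingers": 0},
  {"dp": [0,0,5],"angular": [0,0,0],"fingers": 0},
  {"dp": [0,0,2],"angular": [0,0,0],"fingers": 0},
  {"dp": [0,0,0],"angular": [0,0,0],"fingers": 0},
  {"dp": [0,0,0],"angular": [0,0,0],"fingers": 0},
])

```text
clock: 27.12
position: [0.6273, -0.1396, 0.0815]
tcp_rot: [0.001, 0.549, 0.836, 0.0]
contact_force: [0.7, -0.2, 0.2]
opening: 0.0852
grip_force: 0.0
```

```bash
python3 go.py .626 -.1395 .0762 23.4
```

```text
t 27.12 pos [ 0.6273 -0.1396  0.0815] phi 23.4 tilt [ 0.001 -0.    -1.   ] open 0.0852 F [ 0.7 -0.2  0.2]
dp mm [ 0.6 -1.2  5.3] turn z -0.0 | dp after turn [ 0.6 -1.2  5.3]
```

>>> send_rows([
  {"dp": [0,-1,3],"angular": [0,0,0],"fingers": 0},
  {"dp": [0,0,2],"angular": [0,0,0],"fingers": 0},
  {"dp": [0,0,0],"angular": [0,0,0],"fingers": 100},
  {"dp": [0,0,0],"angular": [0,0,0],"fingers": 255},
  {"dp": [0,0,0],"angular": [0,0,0],"fingers": 255},
  {"dp": [0,0,0],"angular": [0,0,0],"fingers": 255},
  {"dp": [0,0,0],"angular": [0,0,0],"fingers": 255},
  {"dp": [0,0,0],"angular": [0,0,0],"fingers": 255},
])

```text
clock: 28.12
position: [0.6263, -0.14, 0.076]
tcp_rot: [0.0, 0.549, 0.836, 0.0]
contact_force: [0.2, -0.4, 3.6]
opening: 0.0262
grip_force: 59.5
```

```bash
python3 go.py .4442 .2187 .16 75.5
```

```text
t 28.12 pos [ 0.6263 -0.14    0.076 ] phi 23.4 tilt [ 0.001 -0.    -1.   ] open 0.0262 F [ 0.2 -0.4  3.6]
dp mm [401.5 -24.9 -84.2] turn z -52.1 | dp after turn [266.  301.7 -84.2]
```

>>> send_rows([
  {"dp": [0,0,-15],"angular": [0,0,0],"fingers": 255},
  {"dp": [0,0,-35],"angular": [0,0,0],"fingers": 255},
  {"dp": [0,0,-35],"angular": [0,0,0],"fingers": 255},
  {"dp": [0,0,0],"angular": [0,0,-8.7],"fingers": 255},
  {"dp": [0,0,0],"angular": [0,0,-8.7],"fingers": 255},
  {"dp": [0,0,0],"angular": [0,0,-8.7],"fingers": 255},
  {"dp": [0,0,0],"angular": [0,0,-8.7],"fingers": 255},
  {"dp": [0,0,0],"angular": [0,0,-8.7],"fingers": 255},
  {"dp": [0,0,0],"angular": [0,0,-8.6],"fingers": 255},
])

```text
clock: 29.25
position: [0.626, -0.1399, 0.1614]
tcp_rot: [0.0, 0.124, 0.992, 0.0]
contact_force: [0.6, -0.0, 0.4]
opening: 0.0265
grip_force: 59.0
```

>>> send_rows([
  {"dp": [29.6,33.5,0],"angular": [0,0,0],"fingers": 255},
  {"dp": [29.6,33.5,0],"angular": [0,0,0],"fingers": 255},
  {"dp": [29.6,33.5,0],"angular": [0,0,0],"fingers": 255},
  {"dp": [29.6,33.5,0],"angular": [0,0,0],"fingers": 255},
  {"dp": [29.6,33.5,0],"angular": [0,0,0],"fingers": 255},
  {"dp": [29.6,33.5,0],"angular": [0,0,0],"fingers": 255},
  {"dp": [29.6,33.5,0],"angular": [0,0,0],"fingers": 255},
  {"dp": [29.6,33.5,0],"angular": [0,0,0],"fingers": 255},
  {"dp": [29.6,33.5,0],"angular": [0,0,0],"fingers": 255},
  {"dp": [0,0,0],"angular": [0,0,0],"fingers": 255},
  {"dp": [0,0,0],"angular": [0,0,0],"fingers": 255},
])

```text
clock: 30.62
position: [0.4442, 0.2186, 0.1612]
tcp_rot: [0.0, 0.126, 0.992, 0.0]
contact_force: [-0.1, 0.1, -0.5]
opening: 0.0264
grip_force: 59.2
```

```bash
python3 go.py .4442 .2187 .088 75.5; python3 -c "
from h import *
im=capture('side'); c=proj(camera_model('side'),[[.4442,.2187,.08]])[0].astype(int); print(c)
cv2.imwrite('pics/g5.png',cv2.resize(im[c[1]-60:c[1]+60,c[0]-60:c[0]+60,::-1],None,fx=5,fy=5,interpolation=2))"
```

```text
t 30.62 pos [0.4442 0.2186 0.1612] phi 75.5 tilt [ 0.001  0.    -1.   ] open 0.0264 F [-0.1  0.1 -0.5]
dp mm [ 0.   0.1 73.2] turn z -0.0 | dp after turn [ 0.   0.1 73.2]
[187 153]
```

View pics/g5.png

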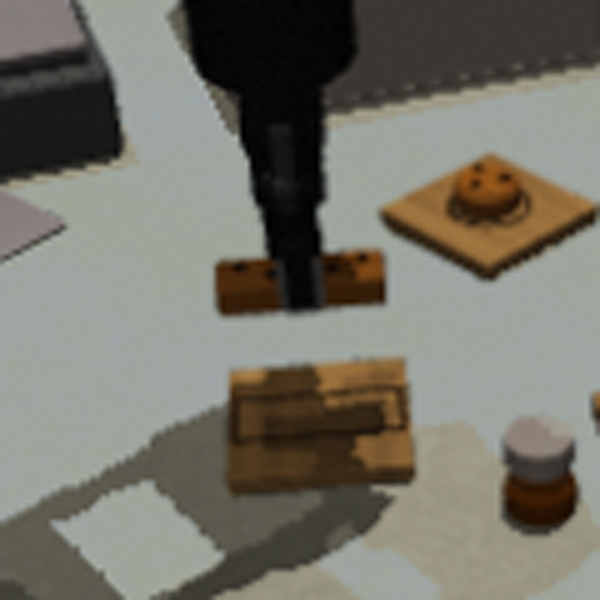

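The finger is centred in the grip and parallel to its outline. I'll lower it.

>>> send_rows([
  {"dp": [0,0,25],"angular": [0,0,0],"fingers": 255},
  {"dp": [0,0,30],"angular": [0,0,0],"fingers": 255},
  {"dp": [0,0,12],"angular": [0,0,0],"fingers": 255},
  {"dp": [0,0,3],"angular": [0,0,0],"fingers": 255},
  {"dp": [0,0,1],"angular": [0,0,0],"fingers": 255},
  {"dp": [0,0,0],"angular": [0,0,0],"fingers": 255},
  {"dp": [0,0,0],"angular": [0,0,0],"fingers": 255},
])

```text
clock: 31.55
position: [0.4441, 0.2189, 0.0903]
tcp_rot: [0.001, 0.126, 0.992, 0.0]
contact_force: [0.1, 0.1, -0.1]
opening: 0.0263
grip_force: 59.2
```

>>> send_rows([
  {"dp": [0,0,1],"angular": [0,0,0],"fingers": 255},
  {"dp": [0,0,0],"angular": [0,0,0],"fingers": 255},
])

```text
clock: 31.8
position: [0.4438, 0.2188, 0.0888]
tcp_rot: [0.0, 0.126, 0.992, 0.0]
contact_force: [0.4, 0.9, 0.1]
opening: 0.0265
grip_force: 59.2
```

>>> send_rows([
  {"dp": [0,0,0.8],"angular": [0,0,0],"fingers": 255},
  {"dp": [0,0,0],"angular": [0,0,0],"fingers": 255},
])

```text
clock: 32.05
position: [0.4439, 0.2188, 0.088]
tcp_rot: [0.0, 0.127, 0.992, 0.0]
contact_force: [-0.4, -0.6, 1.5]
opening: 0.0265
grip_force: 59.3
```

>>> send_rows([
  {"dp": [0,0,0.5],"angular": [0,0,0],"fingers": 255},
  {"dp": [0,0,0],"angular": [0,0,0],"fingers": 255},
])

```text
clock: 32.3
position: [0.4439, 0.2188, 0.088]
tcp_rot: [0.0, 0.127, 0.992, 0.0]
contact_force: [-1.9, -0.3, 7.7]
opening: 0.0266
grip_force: 60.1
```

>>> send_rows([
  {"dp": [0,0,0],"angular": [0,0,0],"fingers": 0},
  {"dp": [0,0,0],"angular": [0,0,0],"fingers": 0},
  {"dp": [0,0,0],"angular": [0,0,0],"fingers": 0},
  {"dp": [0,0,0],"angular": [0,0,0],"fingers": 0},
  {"dp": [0,0,-20],"angular": [0,0,0],"fingers": 0},
  {"dp": [0,0,-50],"angular": [0,0,0],"fingers": 0},
  {"dp": [34,24,-20],"angular": [0,0,0],"fingers": 0},
  {"dp": [34,24,-20],"angular": [0,0,0],"fingers": 0},
  {"dp": [34,24,-20],"angular": [0,0,0],"fingers": 0},
  {"dp": [34,24,-20],"angular": [0,0,0],"fingers": 0},
  {"dp": [34,24,-20],"angular": [0,0,0],"fingers": 0},
  {"dp": [34,24,-20],"angular": [0,0,0],"fingers": 0},
])

```text
clock: 33.8
position: [0.2815, 0.4102, 0.2781]
tcp_rot: [0.0, 0.127, 0.992, 0.0]
contact_force: [1.1, 1.2, 0.2]
opening: 0.0856
grip_force: 0.0
```

>>> send_rows([
  {"dp": [34,24,-10],"angular": [0,0,0],"fingers": 0},
  {"dp": [0,0,0],"angular": [0,0,0],"fingers": 0},
  {"dp": [0,0,0],"angular": [0,0,0],"fingers": 0},
])

```text
clock: 34.17
position: [0.2556, 0.4407, 0.287]
tcp_rot: [-0.0, 0.126, 0.992, -0.0]
contact_force: [-0.4, -0.4, -0.9]
opening: 0.0854
grip_force: 0.0
```

```bash
cat > chk.py <<'E'
from fit import *
# orthophoto crops with predicted cookie silhouettes (as if exactly centred) drawn: board-fit pose from each camera
B={'board_large_round':(('c',.064),(.624,.129),-.2,.072),'board_small_round':(('c',.042),(.5997,.3853),.41,.05),'board_square':(('r',.052,.052),(.4218,-.2045),.15,0),'board_finger':(('r',.084,.028),(.4442,.2187),-.25,0)}
rows=[]
for c in('top','side'):
    im=capture(c); m=camera_model(c); L=[]
    for n,(k,g,y,d) in B.items():
        q,f=fit(im,c,('r',.096,.096),.012,0,g,(y,))
        cs,s=np.cos(q[2]),np.sin(q[2]); Rm=np.array([[cs,-s],[s,cs]])
        P=shape(k,.018,.012); W=np.c_[P[:,:2]@Rm.T+q[:2],P[:,2]]
        c0=proj(m,[[*q[:2],.02]])[0]; S2=8; T=np.float32([[S2,0,100*1-S2*c0[0]],[0,S2,0]])
        H=25; T=np.float32([[S2,0,S2*(12-c0[0])],[0,S2,S2*(12-c0[1])]])
        T[:,2]=[100-S2*c0[0],100-S2*c0[1]]; T[:,:2]=np.eye(2)*4; T[:,2]=100-4*c0
        p=cv2.warpAffine(im,T,(200,200),flags=cv2.INTER_CUBIC)[...,::-1].copy()
        hull=cv2.convexHull((proj(m,W)*4+T[:,2]).astype(np.float32)); cv2.polylines(p,[np.round(hull*16).astype(np.int32)],True,(255,255,0),1,shift=4)
        L.append(p); print(c,n,q.round(4),round(f,3))
    for n in('jar','tin'): print(c,n,[d['centre'].round(3) if hasattr(d['centre'],'round') else d['centre'] for d in mark_of(c,n)[:1]])
    rows.append(np.hstack(L))
cv2.imwrite('pics/final.png',np.vstack(rows))
E
python3 chk.py
```

```text
top board_large_round [ 0.6235  0.1273 -0.197 ] 0.08
top board_small_round [0.5986 0.3855 0.4331] 0.106
top board_square [ 0.4209 -0.2043  0.1526] 0.101
top board_finger [ 0.4442  0.2187 -0.2505] 0.094
top jar [[0.5285, 0.1186, 0.0004]]
top tin [[0.5136, -0.1179, -0.0001]]
side board_large_round [ 0.6258  0.1305 -0.1826] 0.079
side board_small_round [0.5998 0.3859 0.44  ] 0.089
side board_square [ 0.4227 -0.2028  0.1645] 0.06
side board_finger [ 0.4445  0.2204 -0.2507] 0.06
side jar [[0.5298, 0.1198, -0.004]]
side tin [[0.5201, -0.116, 0.0023]]
```

View pics/final.png

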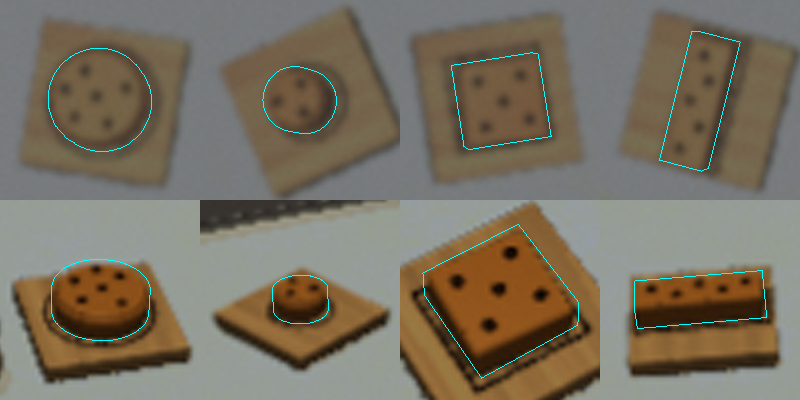

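All four silhouettes, drawn as if exactly centred, match the cookies to about 1–2 mm in both cameras. The jar and tin haven't moved. Handing in.

```bash
python3 -c "from plant import *; print(close_job())"
```

```text
the job is handed in; nothing more can be done
None
```

The job is handed in: all four cookies lie flat on their own boards, about 1–2 mm off centre at most in both camera views, and the jar and tin stand where they were.

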